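# Make up two gift trays at the farm shop packing bench

### The job

Make up the two wooden gift trays from the stock on the bench: in the three-pocket tray put the sauce bottle in the pocket next to the paddle handle, the round jam jar in the middle pocket and the oblong tea tin in the far pocket; in the two-pocket tray put the pepper mill in the pocket next to the handle and the six-sided honey jar in the other. Each must stand upright on the floor of its own pocket; set things down without dropping them or knocking any of them over, and leave the white tasting cup standing where it is.

Things in the scene. Friction and masses are not known exactly. Their poses are not given: they have to be found in the camera images.
- large_tray: Fixed plywood tray, box 264 (y) x 96 (x), rim 30 high, walls 8, pocket floors 6 above the bench (mm). Origin: underside, box centre. Flat paddle handle (66 long, 12 high) at its +y end; +y is within 0.2 rad of world +y. Three pockets centred on x = 0: by the handle y = +88 (72 along y, 80 along x); middle y = +5 (78 x 80); far y = -83 (82 along y, only 60 along x, between side rails).
- small_tray: Fixed plywood tray, box 168 (y) x 96 (x), rim 30 high, walls 8, pocket floors 6 above the bench (mm). Origin: underside, box centre. Flat paddle handle (58 long, 12 high) at its +y end; +y is within 0.2 rad of world +y. Two pockets centred on x = 0: by the handle y = +42 (68 along y, 80 along x); the other y = -38 (76 along y, 80 along x).
- bottle: Tall round amber sauce bottle with paper label and white cap, 150 mm high, standing upright; origin at the centre of its underside, z up. Body 52 mm diameter up to 90 mm, tapering to a 26 mm neck at 112 mm; cap 30 mm diameter from 120 to 150 mm height, firmly fixed and good to lift by. About 0.34 kg.
- jam_jar: Squat round jar of dark red jam with metal lid, 70 mm high, upright; origin at the centre of its underside, z up. Glass 56 mm diameter, lid 60 mm diameter from 55 to 70 mm height. About 0.28 kg.
- tea_tin: Oblong steel tea tin with dark lid, 44 mm (its x) by 64 mm (its y), 80 mm high, upright; origin at the centre of its underside, z up. Only with its 64 mm side along the tray's row (its y along the tray's y, either way round) does it fit the tray's far pocket. About 0.16 kg.
- pepper_mill: Round dark wooden pepper mill, 114 mm high, upright; origin at the centre of its underside, z up. Foot 48 mm diameter up to 25 mm, waist 36 mm diameter at 45 to 60 mm, head 40 mm diameter from 66 to 104 mm, then a 14 mm steel nut. About 0.2 kg.
- honey_jar: Six-sided honey jar with round brass-coloured lid, 75 mm high, upright; origin at the centre of its underside, z up. 50 mm across flats, 58 mm across corners; flat faces look along its x axis and every 60 degrees from it; lid 50 mm diameter from 62 to 75 mm. About 0.26 kg.
- tasting_cup: Loose white tasting cup standing among the stock, rim 60 mm diameter, 70 mm high; origin: centre of its underside. In neither kit: leave it standing. Other clutter, not listed, keeps clear of the stock and the trays: it is nearer than 0.36 m to the base axis, beyond x = 0.72 m, or more than 0.42 m to either side (up to 0.25 m high).

How it is judged:
At the end, for the whole second after the job is handed in: Each of the five things stands in its own pocket on the floor (underside less than 10 mm above the tray's underside, tilt under 0.1 rad, within 14 mm of the pocket's centre along the row and 18 mm across), at rest and released (y of bottle in the frame of large_tray between 0.074 and 0.102 m and x of bottle in the frame of large_tray between -0.018 and 0.018 m and z of each of bottle, jam_jar, tea_tin in the frame of large_tray below 0.01 m and angle between each of bottle, jam_jar, tea_tin, pepper_mill, honey_jar's own z axis and vertical below 0.1 rad and linear speed of each of bottle, jam_jar, tea_tin, pepper_mill, honey_jar below 0.02 m/s and y of jam_jar in the frame of large_tray between -0.009 and 0.019 m and x of jam_jar in the frame of large_tray between -0.018 and 0.018 m and y of tea_tin in the frame of large_tray between -0.097 and -0.069 m and x of tea_tin in the frame of large_tray between -0.018 and 0.018 m and y of pepper_mill in the frame of small_tray between 0.028 and 0.056 m and x of pepper_mill in the frame of small_tray between -0.018 and 0.018 m and z of each of pepper_mill, honey_jar in the frame of small_tray below 0.01 m and y of honey_jar in the frame of small_tray between -0.052 and -0.024 m and x of honey_jar in the frame of small_tray between -0.018 and 0.018 m); the robot touches nothing.
It fails at once if the tasting cup is shifted by more than 30 mm or tipped (distance of tasting_cup from where it was at the start of the episode above 0.03 m or angle between tasting_cup's own z axis and vertical above 0.5 rad).
It fails at once if one of the five things is knocked over (angle between any of bottle, jam_jar, tea_tin, pepper_mill, honey_jar's own z axis and vertical above 0.8 rad).
It fails at once if one of the five things is dropped from more than about 3 cm (moves faster than 0.8 m/s out of the fingers) ((contact force between bottle and the fingers below 0.1 N and linear speed of bottle above 0.8 m/s) or (contact force between jam_jar and the fingers below 0.1 N and linear speed of jam_jar above 0.8 m/s) or (contact force between tea_tin and the fingers below 0.1 N and linear speed of tea_tin above 0.8 m/s) or (contact force between pepper_mill and the fingers below 0.1 N and linear speed of pepper_mill above 0.8 m/s) or (contact force between honey_jar and the fingers below 0.1 N and linear speed of honey_jar above 0.8 m/s)).
It also fails if it takes over 128 s, if anything falls off the work surface, if the arm or the gripper's body presses on something with over 40 N, if the wrist force passes 120 N, or if a joint passes its speed limit or range.

### The arm

A 6-joint arm with a two-finger parallel gripper is mounted at the origin on the work surface. World frame = base frame: x ahead of the robot, y to its left, z up, the work surface at z = 0. Lengths are in m, angles in rad, forces in N, time in s.
With the tool pointing down it reaches from about 0.35 to 0.925 m from the base axis. Payload 6.4 kg.
Tool frame: the origin (TCP) lies midway between the tips of the shut fingers; the grasp point (between the pads) lies 19 mm behind it; y points along the fingers, z is the direction in which the jaws open and shut, and the axes are right-handed (so a half turn about y gives the same grasp; the last joint's range is limited). The gripper opens to 85 mm and grips with 20 to 120 N. Pads are 22 mm wide; open, the fingers measure 114 mm over their backs; the gripper's body (76 mm by 85 mm) begins 54 mm behind the grasp point. The pads swing forward as they close: fully open they stand 13 mm farther back than shut.
Start: joints at [-1.284, 0.245, 1.558, -0, 1.339, -0.174], TCP at [0.289, -0.582, 0.231] pointing down, gripper open.
Joint ranges: [-3.13, 3.13], [-1.02, 2.26], [0.13, 2.54], [-0.95, 4.09], [0.21, 2.88], [-2.74, 2.74]. Speed limits (rad/s): [2.57, 2.57, 3.14, 3.14, 3.14, 3.14].

### API

Orientations are given as a 3x3 rotation matrix whose columns are the frame's x, y, z axes.
In Python, from rig import r gives the robot as it stands. Calls block until the motion is done:
- r.goto(position, orientation): joint-space move of the TCP to a pose.
- r.move_straight(position, rotation=None, vel=0.15, stop_force=None): straight line of the TCP; rotation=None keeps the orientation; vel is the mean speed in m/s. With stop_force (N) it stops when the force on the tool has changed by that much, and returns True; else False.
- r.goto_joints(angles): joint-space move.
- r.move_gripper(opening, newtons=None): finger opening in m; newtons is the grip in N (None keeps the last); returns when the fingers have stopped.
- r.hold(seconds).
- r.ik(position, orientation): joint angles nearest the present ones, or None.
- r.get_obs(): the state.
- r.read_camera(name): name is "side" or "top"; returns a dict with "pixels" (400x640x3 uint8, red, green, blue), "range_z" (400x640 float32, m along the optical axis (not along the pixel's ray), 0 where there is no reading), "intrinsics" (3x3 intrinsics, pixels), "camera_from_world" (4x4, takes a point from world to camera coordinates). Camera axes: x right, y down, z forward; pixel columns grow to the right and rows downward; lengths in m; the calibration is good to about 2 mm. A picture is of the moment at which its call begins.
A pose or a line that the arm cannot do raises r.MotionError and nothing moves.
- r.finish_job(): hands the job in, once; it reports no verdict.
Trained networks look in the newest picture that a camera, given by its name, has taken for a name from the list of things; names that differ only in an ending like _2 or _b are one class to them, and where a whole thing is asked for, a point or a joint stands for the part that bears it (a point fixed in the world has none). Each returns a list of dicts, best first, with "confidence" (0 to 1); they miss things now and then, are a little off and sometimes report something else, mostly with a low value. They report only what shows in the picture. A call takes as long as a camera call.
- r.outline_of(camera, query): "pixels" (400x640 bool, what is visible of it) and "point" ([row, column] in pixels, amid what is visible of it).
The state is a dict: "t": time; "joints": joint angles; "qvel": joint speeds; "tau": joint torques, N m; "ee_pos": TCP position; "tcp_rot": TCP orientation; "wrist_force": force on the tool from outside, world axes, zero at the start; "torque": the same for the moment, N m; "finger_gap": finger opening in m.
Only numpy, scipy, OpenCV 4.12 (cv2) and the standard library are available. Lean on these libraries where they do the work, as an engineer would, in place of code of your own. Each camera call takes 0.05 s, during which the arm holds its last target.

## Working session

There is one attempt and no reset: what is moved stays moved. The work goes in short steps, each a Python script; the robot and the scene stay as the last script left them, time stands still between calls to the robot, and variables do not carry over. Pictures are saved under pics/ and viewed, and the job is handed in when it is done.

```bash
ls; mkdir -p pics; python3 - <<'E'
from rig import r
import cv2,numpy as np
for c in ("top","side"):
    d=r.read_camera(c); cv2.imwrite(f"pics/{c}0.png",d["pixels"][:,:,::-1])
    np.savez(f"/tmp/{c}0.npz",**d)
    T=np.linalg.inv(d["camera_from_world"]); print(c,T.round(3).tolist(),d["intrinsics"].tolist())
    for q in "large_tray small_tray bottle jam_jar tea_tin pepper_mill honey_jar tasting_cup".split():
        for o in r.outline_of(c,q)[:3]: print(q,round(o["confidence"],2),np.array(o["point"]).round(),o["pixels"].sum())
o=r.get_obs(); print(o)
E
```

```text
pics
top [[0.014, -0.998, 0.06, 0.425], [-1.0, -0.013, 0.014, -0.018], [-0.013, -0.06, -0.998, 1.042], [0.0, 0.0, 0.0, 1.0]] [[434.36249282690744, 0.0, 315.81371097449664], [0.0, 434.36249282690744, 199.6151828338054], [0.0, 0.0, 1.0]]
large_tray 0.98 [153. 386.] 5190
small_tray 0.98 [141. 242.] 3425
bottle 0.78 [258. 454.] 773
bottle 0.27 [256. 186.] 520
jam_jar 0.71 [227. 238.] 597
tea_tin 0.95 [214. 286.] 571
pepper_mill 0.59 [252. 189.] 536
pepper_mill 0.57 [225. 241.] 586
honey_jar 0.77 [220. 347.] 476
tasting_cup 0.94 [228. 394.] 609
side [[-0.851, -0.243, 0.466, 0.068], [-0.525, 0.416, -0.743, 0.686], [-0.013, -0.876, -0.481, 0.499], [0.0, 0.0, 0.0, 1.0]] [[407.53471830960495, 0.0, 318.02577198959864], [0.0, 407.53471830960495, 202.98918815808628], [0.0, 0.0, 1.0]]
large_tray 0.72 [187. 316.] 2546
small_tray 0.61 [241. 217.] 3420
bottle 0.57 [183. 420.] 167
bottle 0.48 [302. 301.] 1726
jam_jar 0.91 [251. 307.] 1045
tea_tin 0.56 [224. 325.] 1287
pepper_mill 0.84 [305. 303.] 1721
honey_jar 0.6 [204. 358.] 813
honey_jar 0.25 [303. 303.] 1703
tasting_cup 0.88 [185. 377.] 662
{'t': 0.9, 'joints': array([-1.28408368e+00,  2.45062418e-01,  1.55779364e+00, -3.13613583e-06,
        1.33868174e+00, -1.74087037e-01]), 'qvel': array([ 0.00114421, -0.0016477 , -0.00036203,  0.00223165,  0.00142245,
        0.00062505]), 'tau': array([ 9.43218074e-04, -4.29509926e+01, -3.26424158e+01, -9.58209648e-05,
        4.39209352e-04,  1.08531091e-05]), 'ee_pos': array([ 0.2890497 , -0.58221623,  0.23131774]), 'tcp_rot': array([[-8.95696873e-01,  1.25861650e-05,  4.44665168e-01],
       [-4.44665168e-01, -5.34808381e-05, -8.95696871e-01],
       [ 1.25076773e-05, -9.99999998e-01,  5.34992486e-05]]), 'wrist_force': array([-0.10211401, -0.5919578 , -0.12926962]), 'torque': array([0.0018885 , 0.01375388, 0.00997834]), 'finger_gap': 0.08548986341480672}
```

View pics/top0.png

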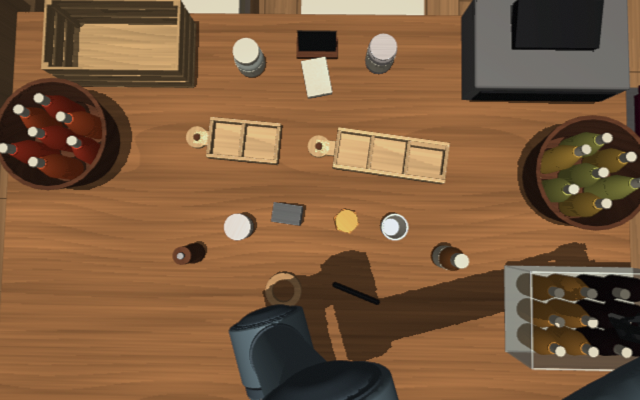

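View pics/side0.png

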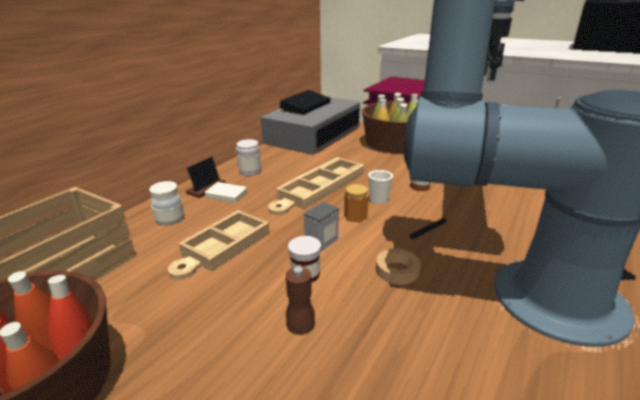

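The top view shows the mill at (row 253, col 190), jam jar (227,238), tin (214,287), honey (220,346), cup (227,394) and bottle (258,452). The small tray is at (141,242) and the large one at (155,390), both with handles to the left (+y). The low-confidence second hits for bottle and mill are wrong, so I'll ignore them. Next I'll measure from the depth data.

```bash
cat > h.py <<'E'
import numpy as np,cv2
from scipy.optimize import least_squares
def cloud(d):
    K=np.array(d["intrinsics"]);T=np.linalg.inv(d["camera_from_world"]);Z=d["range_z"]
    v,u=np.mgrid[:400,:640]
    P=np.stack([(u-K[0,2])/K[0,0]*Z,(v-K[1,2])/K[1,1]*Z,Z],-1)
    W=P@T[:3,:3].T+T[:3,3]; W[Z==0]=np.nan
    return W
E
python3 - <<'E'
from h import *
d=np.load("/tmp/top0.npz"); W=cloud(d)
print("bench z",np.nanmedian(W[300:330,150:220,2]), np.nanmedian(W[180:200,200:400,2]))
def reg(n,r0,r1,c0,c1,zl,zh):
    m=np.zeros((400,640),bool); m[r0:r1,c0:c1]=1
    m&=(W[...,2]>zl)&(W[...,2]<zh)
    p=W[m]; (cx,cy),rad=cv2.minEnclosingCircle(p[:,:2].astype(np.float32))
    rc=cv2.minAreaRect((p[:,:2]*1000).astype(np.float32))
    print(n,len(p),"zmed %.4f"%np.median(p[:,2]),"bb mid",(p.min(0)+p.max(0))[:2].round(4)/2,"mean",p.mean(0)[:2].round(4),"circ",round(cx,4),round(cy,4),round(rad,4),"rect",[np.round(a,2) for a in rc]); return p
reg("bottlecap",235,280,425,475,.14,.16)
reg("jam",205,250,215,260,.06,.08)
reg("tin",195,235,265,310,.07,.09)
reg("millnut",235,275,165,210,.107,.122)
reg("millhead",235,275,165,210,.095,.107)
reg("honey",200,240,325,365,.065,.085)
reg("cup",205,250,375,415,.06,.08)
reg("large",120,190,333,455,.024,.037)
reg("small",110,170,205,285,.024,.037)
s=W[...,2]; print("large prof",s[165,330:455:4].round(3))
E
```

```text
bench z 0.0005809529510009126 0.0004459700404134681
bottlecap 184 zmed 0.1503 bb mid [ 0.35825 -0.3019 ] mean [ 0.3587 -0.3007] circ 0.3586 -0.3019 0.0152 rect [array([ 358.65, -301.95]), array([26.92, 30.03]), np.float64(5.51)]
jam 563 zmed 0.0705 bb mid [0.4208 0.1717] mean [0.4209 0.1715] circ 0.4211 0.1722 0.03 rect [array([420.82, 171.67]), array([55.97, 57.94]), np.float64(0.71)]
tin 572 zmed 0.0804 bb mid [0.4512 0.0611] mean [0.4514 0.0614] circ 0.4515 0.0622 0.0381 rect [array([451.38,  61.75]), array([64.2 , 43.86]), np.float64(82.66)]
millnut 57 zmed 0.1131 bb mid [0.356   0.28085] mean [0.3559 0.2824] circ 0.3574 0.2836 0.0185 rect [array([356.09, 280.74]), array([29.97, 30.47]), np.float64(1.23)]
millhead 234 zmed 0.1042 bb mid [0.3578  0.28405] mean [0.3584 0.2825] circ 0.3571 0.2841 0.0203 rect [array([357.22, 284.14]), array([38.39, 39.18]), np.float64(44.97)]
honey 398 zmed 0.0754 bb mid [ 0.4364  -0.07135] mean [ 0.4375 -0.0723] circ 0.4372 -0.0715 0.0264 rect [array([438.06, -72.12]), array([48.84, 49.08]), np.float64(28.95)]
cup 174 zmed 0.0694 bb mid [ 0.42575 -0.17965] mean [ 0.4259 -0.1829] circ 0.4259 -0.1799 0.0296 rect [array([ 425.74, -179.7 ]), array([55.77, 57.88]), np.float64(0.51)]
large 1637 zmed 0.0300 bb mid [ 0.5946  -0.17845] mean [ 0.5918 -0.1926] circ 0.5943 -0.178 0.1396 rect [array([ 593.88, -177.59]), array([264.12,  97.16]), np.float64(82.55)]
small 908 zmed 0.0303 bb mid [0.62485 0.1699 ] mean [0.6254 0.1715] circ 0.6252 0.1697 0.0957 rect [array([625.6 , 170.77]), array([168.79,  97.01]), np.float64(85.11)]
large prof [ 0.004  0.03   0.033  0.031  0.008  0.008  0.006  0.005  0.005  0.014
  0.03   0.005  0.005  0.006  0.008  0.009  0.008  0.006  0.007  0.029
  0.006  0.006  0.008  0.008  0.008  0.004  0.006  0.005  0.025  0.028
  0.001 -0.001]
```

Sizes and heights match the given ones: trays 264x97 and 169x97, tin 64x44, and all heights within 1 mm. The honey jar's facet direction still has to be found.

```bash
python3 - <<'E'
from h import *
d=np.load("/tmp/top0.npz"); W=cloud(d)
a=cv2.resize(d["pixels"][195:245,320:370,::-1],None,fx=8,fy=8,interpolation=cv2.INTER_CUBIC)
s=np.load("/tmp/side0.npz")
b=cv2.resize(s["pixels"][175:230,330:385,::-1],(400,400),interpolation=cv2.INTER_CUBIC)
cv2.imwrite("pics/honey.png",np.hstack([a,b]))
c=np.array([.4375,-.0718])
for nm,Q,(r0,r1,c0,c1) in (("top",W,(200,240,325,365)),("side",cloud(s),(175,230,330,385))):
    p=Q[r0:r1,c0:c1].reshape(-1,3); p=p[np.hypot(*(p[:,:2]-c).T)<.045]
    print(nm,[(int((( p[:,2]>z)&(p[:,2]<z+.01)).sum())) for z in np.arange(0,.08,.01)])
    p=p[(p[:,2]>.006)&(p[:,2]<.06)]; 
    th=np.degrees(np.arctan2(p[:,1]-c[1],p[:,0]-c[0])); rr=np.hypot(*(p[:,:2]-c).T)
    for t in range(-180,180,6):
        k=(th>=t)&(th<t+6)
        if k.sum()>3: print(t+3,k.sum(),(np.median(rr[k])*1000).round(1),end=" | ")
    print()
E
```

```text
top [404, 3, 0, 3, 0, 7, 32, 390]

side [202, 79, 91, 94, 87, 97, 94, 201]
-177 12 24.9 | -171 20 26.2 | -165 19 27.5 | 21 11 25.9 | 27 5 25.3 | 39 12 24.0 | 45 7 24.1 | 51 5 23.7 | 57 7 24.3 | 63 10 25.4 | 69 5 25.8 | 75 29 26.0 | 81 18 25.3 | 87 25 24.3 | 93 26 24.0 | 99 19 23.1 | 105 22 23.4 | 111 22 22.8 | 117 21 24.5 | 123 21 24.2 | 129 27 25.7 | 135 30 26.8 | 141 13 26.8 | 147 17 25.6 | 153 13 24.7 | 159 18 24.4 | 165 14 24.7 | 171 10 24.4 | 177 19 24.7 |
```

View pics/honey.png

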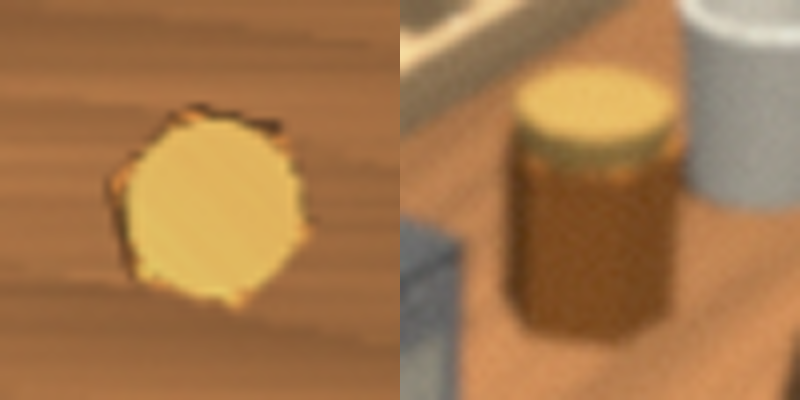

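Side-view radii peak at 75, 138 and 195 deg, and the top-view corners sit at about 14 + 60k deg. So a flat pair looks along -16 deg. I'll start with the tea tin.

```bash
cat >> h.py <<'E'
def R(deg):
    a=np.radians(deg);c,s=np.cos(a),np.sin(a)
    return np.array([[s,0,c],[-c,0,s],[0,-1,0.]])
TR={"L":(np.array([.5939,-.1777]),-7.45),"S":(np.array([.6256,.1706]),-4.89)}
def pocket(t,y):
    c,w=TR[t];a=np.radians(w); return c+y*np.array([-np.sin(a),np.cos(a)]),w
#       xy, jaw deg, pad-centre height, width, tray, y
OBJ={"tea_tin":((.4514,.0616),-7.34,.058,.044,"L",-.083),
"jam_jar":((.4210,.1717),-7,.0625,.060,"L",.005),
"honey_jar":((.4375,-.0720),-16,.062,.050,"S",-.038),
"pepper_mill":((.3573,.2840),-5,.085,.040,"S",.042),
"bottle":((.3586,-.3017),-7,.135,.030,"L",.088)}
def pick(r,n,N=45,travel=.24):
    xy,j,gz,w,t,y=OBJ[n]; z=gz-.019-.013*(w/.085)**2
    r.move_gripper(.085)
    r.goto([*xy,max(travel,z+.1)],R(j)); r.move_straight([*xy,z+.03],vel=.2)
    r.move_straight([*xy,z],vel=.06)
    f0=r.get_obs()["wrist_force"].copy()
    r.move_gripper(0.0 if w<.035 else w-.02,newtons=N)
    r.move_straight([*xy,z+.03],vel=.08); r.move_straight([*xy,z+.16],vel=.2); r.hold(.2)
    o=r.get_obs(); print(n,"gap",o["finger_gap"],"df",(o["wrist_force"]-f0).round(2),"t",o["t"])
def place(r,n,off=(0,0)):
    xy,j,gz,w,t,y=OBJ[n]; z=gz-.019-.013*(w/.085)**2
    p,yaw=pocket(t,y); p=p+np.array(off); jj=yaw
    r.goto([*p,z+.16],R(jj)); r.move_straight([*p,z+.05],vel=.2); r.hold(.2)
    r.move_straight([*p,z+.012],vel=.08)
    s=r.move_straight([*p,z+.003],vel=.02,stop_force=5)
    o=r.get_obs(); print("stop",s,"dz over nominal",o["ee_pos"][2]-z-.006)
    r.hold(.2); r.move_gripper(.085); r.hold(.2)
    r.move_straight([*p,z+.05],vel=.1); r.move_straight([*p,z+.2],vel=.3)
    print("t",r.get_obs()["t"])
def shot(r,c,name):
    d=r.read_camera(c); cv2.imwrite(f"pics/{name}.png",d["pixels"][:,:,::-1]); np.savez(f"/tmp/{name}.npz",**d)
    return d
E
python3 - <<'E'
from rig import r; from h import *
pick(r,"tea_tin"); shot(r,"side","s1")
E
```

```text
tea_tin gap 0.043568730945610326 df [-0.49 -0.43 -1.72] t 7.1333
```

View pics/s1.png

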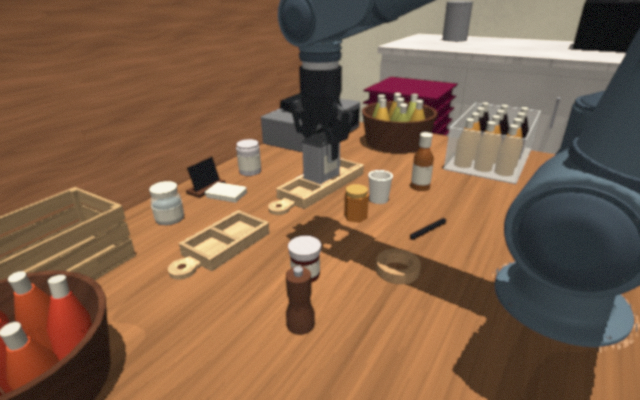

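The tin hangs upright in the fingers at about (160,322), with gap and weight right (43.6 mm, 1.7 N). Placing it now.

```bash
python3 - <<'E'
from rig import r; from h import *
place(r,"tea_tin")
pick(r,"jam_jar"); shot(r,"top","t2"); shot(r,"side","s2")
cv2.imwrite("pics/b2.png",np.hstack([cv2.imread("pics/t2.png")[80:300,150:550],cv2.imread("pics/s2.png")[80:300,150:550]]))
E
```

```text
stop True dz over nominal 0.00043894785388023765
t 12.5333
jam_jar gap 0.05859902882919834 df [-0.96  0.62 -3.31] t 17.9833
```

View pics/b2.png

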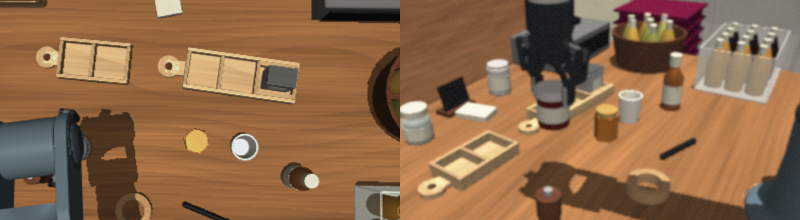

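The tin sits in the far pocket (crop 278,78), stopped by contact 0.4 mm off nominal. The jam jar is held upright (3.3 N). Carrying on.

```bash
python3 - <<'E'
from rig import r; from h import *
place(r,"jam_jar")
pick(r,"honey_jar"); shot(r,"top","t3"); shot(r,"side","s3")
cv2.imwrite("pics/b3.png",np.hstack([cv2.imread("pics/t3.png")[80:300,150:550],cv2.imread("pics/s3.png")[80:300,150:550]]))
E
```

```text
stop True dz over nominal 0.000754267479343337
t 23.4417
honey_jar gap 0.04932175861039479 df [ 0.69 -0.24 -2.3 ] t 28.0333
```

View pics/b3.png

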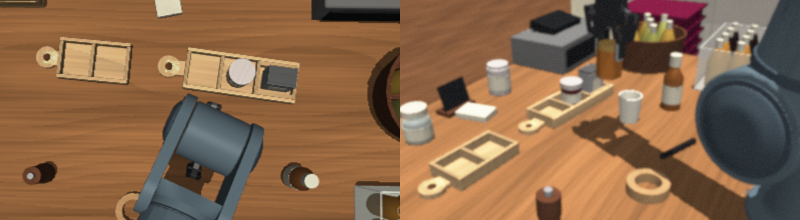

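The jam jar stands in the middle pocket (crop 241,72), and the honey jar is held upright with its gap at 49.3 mm.

```bash
python3 - <<'E'
from rig import r; from h import *
place(r,"honey_jar")
pick(r,"pepper_mill"); shot(r,"top","t4"); shot(r,"side","s4")
cv2.imwrite("pics/b4.png",np.hstack([cv2.imread("pics/t4.png")[80:300,150:550],cv2.imread("pics/s4.png")[80:300,150:550]]))
E
```

```text
stop True dz over nominal 0.0006541549973516549
t 33.2
pepper_mill gap 0.0387914805065687 df [ 0.16  0.05 -1.55] t 38.1333
```

View pics/b4.png

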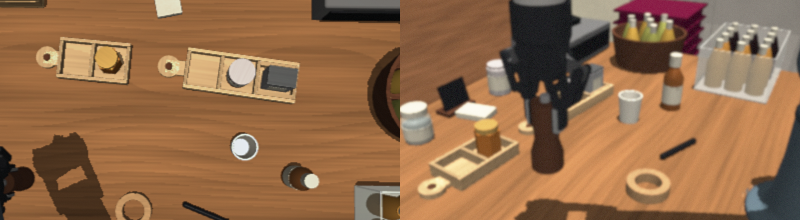

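The honey jar stands in its pocket (crop 108,60) and the mill hangs upright.

```bash
python3 - <<'E'
from rig import r; from h import *
place(r,"pepper_mill")
pick(r,"bottle",N=60); shot(r,"top","t5"); shot(r,"side","s5")
cv2.imwrite("pics/b5.png",np.hstack([cv2.imread("pics/t5.png")[80:300,150:550],cv2.imread("pics/s5.png")[80:300,150:550]]))
E
```

```text
stop True dz over nominal 0.0004947934624586117
t 43.3833
bottle gap 0.028500348531597643 df [ 1.54  0.56 -2.99] t 49.05
```

View pics/b5.png

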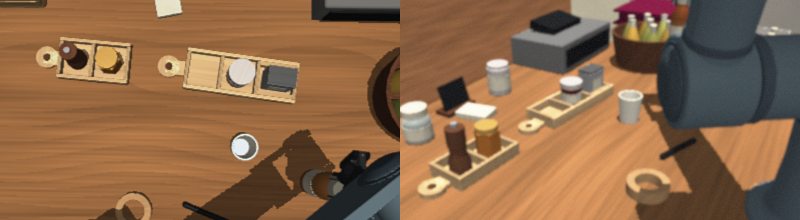

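The mill stands in its pocket (crop 67,50) and the bottle is in the fingers (3 N).

```bash
python3 - <<'E'
from rig import r; from h import *
place(r,"bottle")
o=r.get_obs(); r.goto([.36,-.45,.3],R(-60)); r.hold(.3)
d=shot(r,"top","t6"); shot(r,"side","s6")
cv2.imwrite("pics/b6.png",np.hstack([cv2.imread("pics/t6.png")[80:300,150:550],cv2.imread("pics/s6.png")[80:300,150:550]]))
W=cloud(d)
H={"bottle":(.15,.035),"jam_jar":(.07,.045),"tea_tin":(.08,.055),"pepper_mill":(.104,.035),"honey_jar":(.075,.04)}
for n,(h,rad) in H.items():
    t,y=OBJ[n][4:]; p,w=pocket(t,y); a=np.radians(w)
    m=(np.hypot(W[...,0]-p[0],W[...,1]-p[1])<rad)&(abs(W[...,2]-h-.006)<.007)
    q=W[m]; A=np.c_[q-q.mean(0)]; nrm=np.linalg.svd(A)[2][2]
    rc=cv2.minAreaRect((q[:,:2]*1000).astype(np.float32)); e=np.array(rc[0])/1000-p
    ex=np.array([np.cos(a),np.sin(a)]);ey=np.array([-np.sin(a),np.cos(a)])
    print(n,len(q),"zmed-h mm",round((np.median(q[:,2])-h)*1000,1),"err across/along mm",round(e@ex*1000,1),round(e@ey*1000,1),"size",np.round(rc[1]),"tilt",round(np.arccos(abs(nrm[2])),3))
m=(np.hypot(W[...,0]-.4259,W[...,1]+.18)<.05)&(abs(W[...,2]-.07)<.01); c=cv2.minEnclosingCircle(W[m][:,:2].astype(np.float32)); print("cup",c)
print(r.get_obs()["t"],r.get_obs()["ee_pos"])
E
```

```text
stop True dz over nominal 0.0004177552954155641
t 54.5333
bottle 171 zmed-h mm 6.3 err across/along mm -0.2 -0.7 size [28. 29.] tilt 0.055
jam_jar 566 zmed-h mm 6.1 err across/along mm -0.1 1.1 size [58. 59.] tilt 0.009
tea_tin 592 zmed-h mm 6.2 err across/along mm -0.6 -0.2 size [65. 44.] tilt 0.009
pepper_mill 237 zmed-h mm 6.4 err across/along mm 0.1 -0.1 size [38. 38.] tilt 0.023
honey_jar 392 zmed-h mm 6.4 err across/along mm -0.2 -0.2 size [49. 48.] tilt 0.015
cup ((0.42586395144462585, -0.1800464391708374), 0.029972340911626816)
56.5333 [ 0.36025979 -0.44980328  0.30002167]
```

View pics/b6.png

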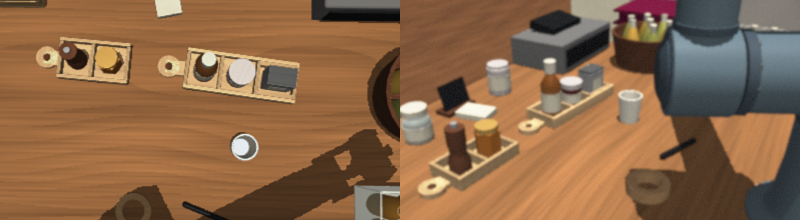

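All five stand in their pockets: mill (67,50), honey (108,60), bottle (206,65), jam (241,72), tin (278,78). The cup hasn't moved (245,147). Handing in.

```bash
python3 -c "
from rig import r
print(r.finish_job())"
```

```text
the job is handed in; nothing more can be done
None
```

I placed all five things in their assigned pockets and handed the job in at about 57 s of the 128 s allowed. `r.finish_job()` gave no verdict.

- **Position:** in the last top-camera depth check, each thing was within 1.1 mm of its pocket centre, and its top was 6.1–6.4 mm above its own height. That matches standing on the 6 mm pocket floor.
- **Tilt:** four read 0.023 rad or less. The bottle read 0.055 rad, which is still under the 0.1 limit. I think that is mostly depth noise on its small cap, since the cap is centred to 0.7 mm and the bottle looks upright in the side view.
- **Tasting cup:** it is where it started, to within about 0.2 mm.
- **Arm:** it was clear of everything at hand-in, and no check failed.

The networks' low-confidence second hits for the bottle and the mill, and a false mill hit on the jam jar, disagreed with the picture, so I ignored them.

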